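# Pin the sample-tray tower with its locking rod

## Task

The tower of three sample trays has to be locked before it is carried to the freezer. Take the longer of the two locking rods out of the holder by its handle and lower it, point down, through the three aligned eyes of the tower until its collar sits flat on the top eye; guide it down, do not let it drop. Let go of it, and leave the shorter rod standing in the holder.

Things in the scene. Friction and masses are not known exactly. Their poses are not given: they have to be found in the camera images.
- long_rod: Longer locking rod, loose, about 0.16 kg, standing upright, point down, in one socket of the holder. Origin: middle of its lower tip; z runs up the rod. Heights above the tip: steel shaft 12 mm thick up to 112 mm (lowest 8 mm tapered to 6 mm), round steel collar 46 mm wide from 112 to 118 mm, round black handle 16 mm thick from 118 to 168 mm, to be gripped from above.
- short_rod: Shorter locking rod, in the other socket; it stays there. Same collar and handle, but its shaft is only 70 mm long: handle top 132 mm above the table, that of the long rod 174 mm. Either rod may be in either socket. Origin: middle of its lower tip, z up.
- holder: Grey rod holder, a fixed block 60 x 150 x 50 mm high with two loose-fitting round sockets 14.5 mm wide, at 45 mm either side of its middle along its y axis. The sockets' floor, on which the tips stand, is 6 mm above the table, so a rod must rise 44 mm to come out. Origin: centre of the underside.
- tower: Three aluminium trays 150 x 110 mm, stacked, fixed. On a short side each has a square eye 52 x 52 x 8 mm with a 30 mm round hole, all in line. Origin: on the holes' vertical axis at table height; x points to the trays, which begin 26 mm away. Eye tops 42, 82, 122 mm above the table; nothing there is over 130 mm. Collar flat on the top eye: long rod's tip 10 mm above the table.
Mind the look-alikes: they are no part of the job. What is shaped like the long_rod but yellow is not meant.

How it is judged:
On the way, in this order (a step that is already met when the one before it is completed fails the run):
1. the tip of the long rod is through the top eye (horizontal distance between long_rod and tower below 0.015 m and height (world z) of long_rod below 0.112 m and angle between long_rod's own z axis and vertical below 0.3 rad), for 0.05 s.
2. the tip is through the middle eye too (horizontal distance between long_rod and tower below 0.015 m and height (world z) of long_rod below 0.072 m and angle between long_rod's own z axis and vertical below 0.3 rad), for 0.05 s.
3. the tip is through the bottom eye too (horizontal distance between long_rod and tower below 0.015 m and height (world z) of long_rod below 0.032 m and angle between long_rod's own z axis and vertical below 0.3 rad), for 0.05 s.
At the end, for the whole second after the job is handed in: The long rod hangs at rest through all three eyes with its collar on the top eye: tip within 15 mm of the axis of the holes and lower than 15 mm above the table, rod within 10 degrees of upright. The short rod still stands in its socket (moved less than 30 mm) (horizontal distance between long_rod and tower below 0.015 m and height (world z) of long_rod below 0.015 m and angle between long_rod's own z axis and vertical below 0.175 rad and linear speed of long_rod below 0.03 m/s and distance of short_rod from where it was at the start of the episode below 0.03 m and angle between short_rod's own z axis and vertical below 0.3 rad); the robot touches nothing.
It fails at once if the long rod drops through the eyes (faster than 0.6 m/s) instead of being lowered (horizontal distance between long_rod and tower below 0.025 m and height (world z) of long_rod below 0.122 m and linear speed of long_rod above 0.6 m/s).
It fails at once if the short rod is taken out of its socket (distance of short_rod from where it was at the start of the episode above 0.044 m).
It also fails if it takes over 43 s, if anything falls off the work surface, if the arm or the gripper's body presses on something with over 40 N, if the wrist force passes 120 N, or if a joint passes its speed limit or range.

## Robot

A 6-joint arm with a two-finger parallel gripper is mounted at the origin on the work surface. World frame = base frame: x ahead of the robot, y to its left, z up, the work surface at z = 0. Lengths are in m, angles in rad, forces in N, time in s.
With the tool pointing down it reaches from about 0.25 to 0.725 m from the base axis. Payload 4 kg.
Tool frame: the origin (TCP) lies at the very end of the fingers, on their centre line; the grasp point (between the pads) lies 19 mm behind it; z points along the fingers, y is the line along which they close (so a half turn about z gives the same grasp; the last joint's range is limited). The gripper opens to 85 mm and grips with 20 to 120 N. Pads are 22 mm wide; open, the fingers measure 114 mm over their backs; the gripper's body (76 mm by 85 mm) begins 54 mm behind the grasp point. The pads swing forward as they close: fully open they stand 13 mm farther back than shut.
Start: joints at [0, 0.241, 0.005, 1.335, 0, 1.571], TCP at [0.5, -0, 0.231] pointing down, gripper open.
Joint ranges: [-2.72, 2.72], [-1.05, 1.87], [-1.09, 1.28], [-1.99, 2.15], [-1.42, 1.44], [-3.14, 3.14]. Speed limits (rad/s): [2.79, 2.79, 3.14, 3.14, 3.14, 3.14].

## Interface

Orientations are given as a unit quaternion [x, y, z, w].
In Python, from workcell import bot gives the robot as it stands.
- The arm moves only by the tool carry_out, never from a script. Its argument "increments" is one flat list of numbers, 5 for each row, row after row: the finger opening in cm, from 0 to 8.54, then the shift along the tool's x, y, z in cm, then the turn about the tool's z in rad. A call has exactly 5 rows; each row shifts and turns the commanded pose from where the row before left it, along the tool's axes as they then stand; what a row does not reach is not made up. A row lasts 1/8 s, in which the tool goes at most 62.5 mm and 10.7 degrees, less where a joint would pass 70% of its speed; a pose out of reach is approached as far as the arm can. A call with a gripper value outside its range is refused whole. The fingers move at their own pace and stop on an object; the grip force is fixed at half the most. Time passes only in rows, so rows that do not move let the fingers close, or fill a call up. It gives the time, the measured TCP pose, the force, the opening and the grip force at its end, in the units of the state.
- bot.get_obs(): the state, without advancing time (a new reading comes with each control period).
- bot.camera(name): name is "scene" or "side" or "wrist"; returns a dict with "pixels" (420x560x3 uint8, blue, green, red), "range_z" (420x560 float32, m along the optical axis (not along the pixel's ray), 0 where there is no reading), "mtx" (3x3 intrinsics, pixels), "eye" and "attitude" of the camera in the world. Camera axes: x right, y down, z forward; pixel columns grow to the right and rows downward; lengths in m; the calibration is good to about 2 mm. A picture is of the moment at which its call begins.
- bot.job_done(): hands the job in; it is judged then, once.
Trained networks look in a picture, given as the dict that the camera call returned (one of the last four; its "shot" number tells which), for a name from the list of things; names that differ only in an ending like _2 or _b are one class to them, and where a whole thing is asked for, a point or a joint stands for the part that bears it (a point fixed in the world has none). Each returns a list of dicts, best first, with "p" (0 to 1); they miss things now and then, are a little off and sometimes report something else, mostly with a low value. They report only what shows in the picture. A call takes as long as a camera call. They do not tell look-alikes from the thing itself.
- bot.find_in(picture, name): "xyz" ([x, y, z] in m, in the coordinates of the camera as it stood for that picture, good to about 4 mm: the middle of the surface that is visible of it).
- bot.regions_of(picture, name): "mask" (420x560 bool, what is visible of it).
- bot.place_of(picture, name): "xyz" ([x, y, z] in m, in the coordinates of the camera as it stood for that picture, good to about 4 mm: a listed point, or the origin of a listed thing).
The state is a dict: "clock": time; "joint_pos": joint angles; "joint_vel": joint speeds; "tau": joint torques, N m; "eef_pos": TCP position; "tool_rot": TCP orientation; "ft_force": force on the tool from outside, world axes, zero at the start; "ft_torque": the same for the moment, N m; "grip_width": finger opening in m; "grasp_force": force on a finger pad.
Only numpy, scipy, OpenCV 4.12 (cv2) and the standard library are available. Lean on these libraries where they do the work, as an engineer would, in place of code of your own. Each camera call takes 0.05 s, during which the arm holds its last target. There are 200 camera calls.

## Working session

There is one attempt and no reset: what is moved stays moved. The work goes in short steps, Python scripts to look and compute and a tool call to move; the robot and the scene stay as the last step left them, time stands still between calls to the robot, and variables do not carry over. Pictures are saved under pics/ and viewed, at most 10 in all, crops included, and the job is handed in when it is done.

Besides the shell and the picture viewer there is one more tool, called after "Call:" as name(argument=value, ...) on one line, values as JSON. carry_out: Moves the arm, as the interface text tells. Its arguments: {"type":"object","properties":{"increments":{"type":"array","items":{"type":"number"}}},"required":["increments"]}

```bash
mkdir -p pics; cat > h.py <<'E'
import numpy as np, cv2
from scipy.spatial.transform import Rotation as R
from workcell import bot
def w(c,p):
    a=np.array(c["attitude"]); M=a if a.shape==(3,3) else R.from_quat(a).as_matrix()
    return np.asarray(p)@M.T+np.array(c["eye"])
def cloud(c):
    z=c["range_z"]; K=c["mtx"]; v,u=np.indices(z.shape)
    return w(c,np.stack([(u-K[0,2])/K[0,0]*z,(v-K[1,2])/K[1,1]*z,z],-1))
E
python3 - <<'E'
from h import *
o=bot.get_obs(); print(o["eef_pos"],o["tool_rot"],o["grip_width"],o["clock"])
P=[]
for n in ["scene","side"]:
    c=bot.camera(n); P.append(c["pixels"]); print(n,c["eye"],c["attitude"])
    for t in ["long_rod","short_rod","holder","tower"]:
        for d in bot.place_of(c,t)[:4]: print(t,round(d["p"],2),w(c,d["xyz"]).round(3))
    cv2.imwrite(f"pics/{n}.png",c["pixels"])
E
```

```text
[4.99360398e-01 4.70217293e-06 2.30420365e-01] [ 0.70710625  0.70710653 -0.00074233 -0.0007403 ] 0.08545738981112676 0.0
scene [1.00924754 0.19569559 0.83555423] [ 0.48560922  0.82386087 -0.24918756 -0.15278259]
long_rod 0.66 [ 0.658 -0.227 -0.003]
long_rod 0.63 [ 0.565 -0.224  0.009]
long_rod 0.35 [ 0.559 -0.264 -0.001]
short_rod 0.71 [ 0.545 -0.309  0.008]
holder 0.56 [ 0.556 -0.265  0.004]
tower 0.93 [ 0.554  0.138 -0.001]
tower 0.22 [ 0.566 -0.225  0.011]
side [ 0.09477375 -0.49001126  0.41966922] [ 0.80573839 -0.32690107  0.19796923 -0.45247047]
long_rod 0.67 [ 0.663 -0.23  -0.001]
holder 0.73 [ 0.561 -0.267  0.001]
tower 0.62 [ 0.55   0.139 -0.001]
```

View pics/scene.png

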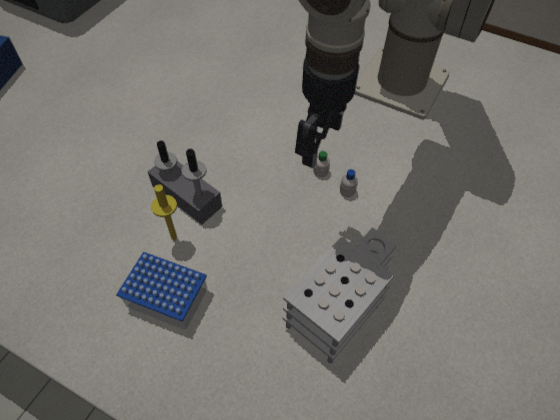

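View pics/side.png

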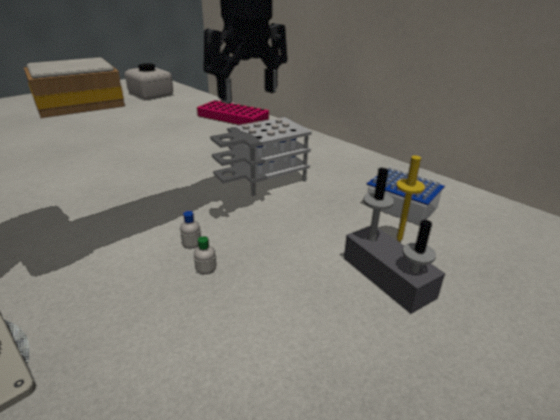

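Both pictures show three candidates:
- Black rod with a high collar: scene (192,160), side (381,185).
- Black rod with a low collar: scene (163,152), side (423,237).
- Yellow rod standing behind: scene (160,195), side (414,170).

The high-collar black rod fits the long_rod, because its handle top is higher and it is not yellow. I'll confirm this with an enlarged crop and the depth readings.

```bash
python3 - <<'E'
from h import *
ims=[]
for n in ["scene","side"]:
    c=bot.camera(n); X=cloud(c); I=c["pixels"]; ok=c["range_z"]>0
    box={"scene":{"L":(182,145,204,175),"S":(155,138,174,166)},"side":{"L":(372,165,391,202),"S":(414,218,434,254)}}[n]
    for k,(a,b,e,f) in box.items():
        m=ok[b:f,a:e]&(I[b:f,a:e].max(-1)<60); p=X[b:f,a:e][m]
        t=p[:,2].max(); q=p[(p[:,2]>t-.035)]
        print(n,k,len(p),"top",np.percentile(p[:,2],98).round(3),"mid",np.median(q,0).round(4),q[:,:2].min(0).round(3),q[:,:2].max(0).round(3))
    # top eye: points at z 0.112..0.13
    T=ok&(abs(X[...,2]-.122)<.006)&(abs(X[...,0]-.555)<.05)&(abs(X[...,1]-.138)<.045)
    p=X[T]; print(n,"eye pts",len(p), p.min(0).round(3),p.max(0).round(3))
    v,u=np.where(T); print(u.min(),u.max(),v.min(),v.max())
    a,b,e,f={"scene":(110,120,250,260),"side":(330,140,470,280)}[n]
    ims.append(cv2.resize(I[b:f,a:e],(390,390),interpolation=cv2.INTER_CUBIC))
    if n=="scene": sc=cv2.resize(I[205:305,330:430],(500,500),interpolation=cv2.INTER_CUBIC)
cv2.imwrite("pics/crop.png",np.hstack(ims)); cv2.imwrite("pics/eye.png",sc)
E
```

```text
scene L 181 top 0.177 mid [ 0.5702 -0.2186  0.1646] [ 0.561 -0.229] [ 0.574 -0.213]
scene S 162 top 0.135 mid [ 0.5517 -0.3069  0.1228] [ 0.542 -0.316] [ 0.556 -0.302]
scene eye pts 1394 [0.521 0.093 0.116] [0.605 0.183 0.128]
339 396 227 280
side L 308 top 0.174 mid [ 0.56   -0.2255  0.1585] [ 0.556 -0.23 ] [ 0.569 -0.217]
side S 348 top 0.132 mid [ 0.5418 -0.3126  0.118 ] [ 0.538 -0.318] [ 0.554 -0.304]
side eye pts 514 [0.52  0.093 0.116] [0.605 0.183 0.128]
209 259 127 146
```

View pics/crop.png

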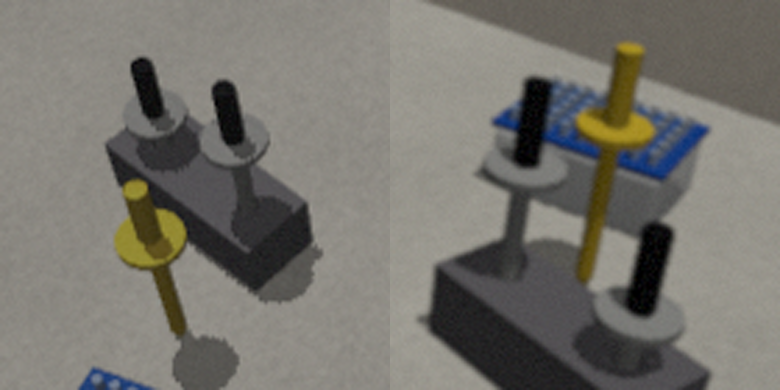

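View pics/eye.png

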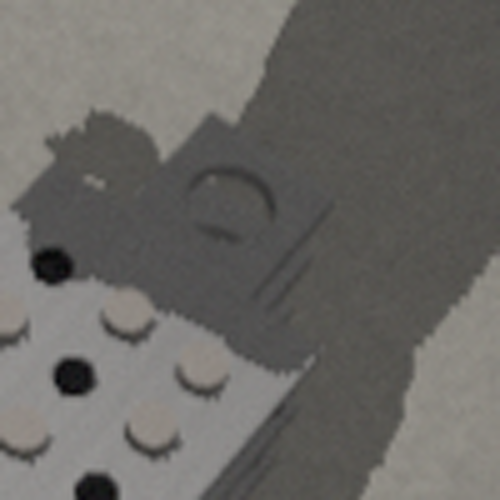

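The crop confirms it. The black rod with the high collar has its handle top at 0.174–0.177 m and is the long rod; the other black one reads 0.132–0.135 m and is the short rod. The yellow rod stands apart from the holder. The top eye's hole is near scene pixel (376,246). Next I measure its centre.

```bash
cat >> h.py <<'E'
def plane(c,z0):
    K=c["mtx"]; v,u=np.indices(c["range_z"].shape)
    d=w(c,np.stack([(u-K[0,2])/K[0,0],(v-K[1,2])/K[1,1],np.ones(u.shape)],-1))-np.array(c["eye"])
    return np.array(c["eye"])+d*((z0-c["eye"][2])/d[...,2])[...,None]
E
python3 - <<'E'
from h import *
for n in ["scene","side"]:
    c=bot.camera(n); X=cloud(c); P=plane(c,.122)
    near=np.hypot(P[...,0]-.553,P[...,1]-.138)<.035
    on=(abs(X[...,2]-.122)<.006)&near
    low=(near&(X[...,2]<.116)).astype(np.uint8)
    k,l,s,ce=cv2.connectedComponentsWithStats(low)
    for i in range(1,k):
        if s[i,4]<15: continue
        q=P[l==i][:,:2]; (a,b),r=cv2.minEnclosingCircle((q*1000).astype(np.float32))
        print(n,s[i],ce[i].round(1),"circ mm",round(a,1),round(b,1),"r",round(r,1),q.mean(0).round(4))
    q=X[on][:,:2]; print(n,"eye z",np.median(X[on][:,2]).round(4),q.mean(0).round(3))
    # tray direction: min-area rect of top eye+tray
    t=(abs(X[...,2]-.122)<.012)&(abs(P[...,0]-.62)<.2)&(abs(P[...,1]-.138)<.2)
    print(cv2.minAreaRect((X[t][:,:2]*1000).astype(np.float32)))
E
```

```text
scene [355 229  15  16  74] [360.6 235.8] circ mm 546.9 111.2 r 20.3 [0.5469 0.1085]
scene [376 229  19  13  53] [385.5 233.9] circ mm 525.1 144.3 r 18.5 [0.5226 0.1443]
scene [367 239  17  14 170] [375.2 245.8] circ mm 553.7 138.1 r 13.9 [0.5533 0.1381]
scene [382 247  15  17  79] [390.1 255.9] circ mm 558.5 165.2 r 20.6 [0.5593 0.1675]
scene eye z 0.1231 [0.556 0.138]
((623.8078002929688, 122.22138977050781), (111.05335998535156, 205.9070587158203), 77.75933074951172)
side [212 132  17   4  24] [219.9 133. ] circ mm 555.3 164.1 r 18.2 [0.5569 0.1669]
side [219 137  14   4  35] [225.9 138.8] circ mm 546.1 132.9 r 13.3 [0.546  0.1317]
side eye z 0.1211 [0.555 0.138]
((624.145751953125, 122.45999145507812), (113.84671020507812, 203.94293212890625), 77.83039093017578)
```

Call:
carry_out(increments=[8.5,-5.5,1.5,0,0,8.5,-5.5,1.5,0,0,8.5,-5.5,1.5,0,0,8.5,-5,1.5,0,0,8.5,0,0,0,0])

```text
clock: 1.32
eef_pos: [0.5603, -0.2186, 0.2302]
tool_rot: [0.709, 0.705, -0.0, -0.0]
ft_force: [0.1, 0.6, 0.0]
grip_width: 0.0849
grasp_force: 0.0
```

The hole centre is about (0.553, 0.138) and the scene circle, the tray rectangle and the detector agree on it. The side circle is grazing-angle, so I ignore it. Next I take a close look from the wrist above the rod.

```bash
python3 - <<'E'
from h import *
c=bot.camera("wrist"); X=cloud(c); ok=c["range_z"]>0
for nm,z0,x,y in [("top",.174,.565,-.222),("collar",.124,.565,-.222)]:
    m=ok&(abs(X[...,2]-z0)<.006)&(np.hypot(X[...,0]-x,X[...,1]-y)<.04)
    q=X[m]; 
    if len(q): print(nm,len(q),q.mean(0).round(4),[np.round(t,4) for t in cv2.minEnclosingCircle((q[:,:2]).astype(np.float32))])
for d in bot.place_of(c,"long_rod")[:3]: print(d["p"],w(c,d["xyz"]).round(4))
print(c["eye"],bot.get_obs()["eef_pos"])
cv2.imwrite("pics/w1.png",c["pixels"])
E
```

```text
top 490 [ 0.5659 -0.2211  0.1727] [array([ 0.5658, -0.2221]), np.float64(0.0083)]
collar 1988 [ 0.5657 -0.2174  0.1232] [array([ 0.5658, -0.222 ]), np.float64(0.0229)]
0.85 [ 0.5665 -0.2232  0.006 ]
0.72 [ 0.6588 -0.2245 -0.004 ]
[ 0.56042993 -0.13638598  0.37208377] [ 0.55964145 -0.21529761  0.23071083]
```

View pics/w1.png

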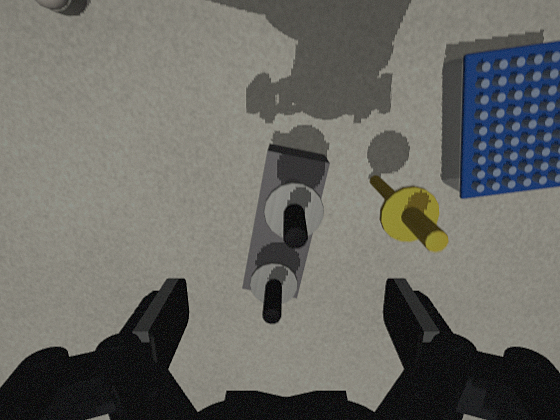

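The rod is upright: handle top and collar share the centre (0.566, −0.222). In the wrist picture the long rod is at (294,225), the short one at (272,300) and the yellow one at (420,225), clear of the right finger. I descend and grip.

Call:
carry_out(increments=[8.5,-0.7,0.6,1.5,0,8.5,0,0,2,0,8.5,0,0,2,0,8.5,0,0,2,0,8.5,0,0,2,0])

```text
clock: 2.05
eef_pos: [0.5659, -0.2206, 0.1349]
tool_rot: [0.706, 0.708, -0.0, -0.0]
ft_force: [0.1, 1.1, 0.8]
grip_width: 0.0851
grasp_force: 0.0
```

Call:
carry_out(increments=[5,0,0,0,0,1,0,0,0,0,0,0,0,0,0,0,0,0,0,0,0,0,0,0,0])

```text
clock: 2.68
eef_pos: [0.5665, -0.2223, 0.1374]
tool_rot: [0.707, 0.707, 0.0, 0.001]
ft_force: [0.4, 0.0, 3.8]
grip_width: 0.0144
grasp_force: 58.4
```

Call:
carry_out(increments=[0,0,0,-1.5,0,0,0,0,-2,0,0,0,0,-2,0,0,0,0,-2,0,0,0,0,-2,0])

```text
clock: 3.3
eef_pos: [0.5658, -0.222, 0.2326]
tool_rot: [0.707, 0.707, 0.0, 0.0]
ft_force: [0.1, -0.6, -1.9]
grip_width: 0.0148
grasp_force: 58.5
```

Call:
carry_out(increments=[0,0,0,-2,0,0,0,0,-2,0,0,0,0,-2,0,0,0,0,-1,0,0,0,0,0,0])

```text
clock: 3.92
eef_pos: [0.5663, -0.2221, 0.3022]
tool_rot: [0.707, 0.707, 0.0, 0.001]
ft_force: [0.2, 0.5, -2.2]
grip_width: 0.0144
grasp_force: 58.6
```

```bash
cat > t.py <<'E'
from h import *
import sys
print(bot.get_obs()["eef_pos"].__repr__(),bot.get_obs()["grip_width"])
for n in ["scene","side"]:
    c=bot.camera(n)
    for d in bot.place_of(c,"long_rod")[:3]: print(n,round(d["p"],2),w(c,d["xyz"]).round(3))
    for d in bot.place_of(c,"short_rod")[:1]: print(n,"short",round(d["p"],2),w(c,d["xyz"]).round(3))
    cv2.imwrite(f"pics/{sys.argv[1]}_{n}.png",c["pixels"])
E
python3 t.py lift
```

```text
array([ 0.56629758, -0.22213672,  0.30217454]) 0.01440538659837331
scene 0.8 [ 0.567 -0.225  0.173]
scene 0.74 [ 0.662 -0.23   0.004]
scene short 0.97 [ 0.547 -0.31   0.005]
side 0.98 [ 0.56  -0.222  0.17 ]
side 0.97 [ 0.662 -0.231  0.001]
```

View pics/lift_side.png

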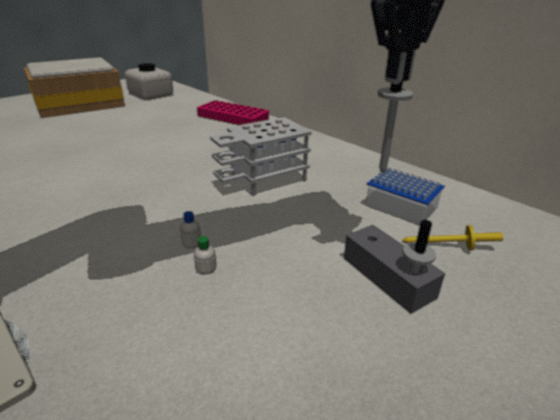

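The long rod is out and held upright, with its tip at about (0.565, −0.223, 0.172). The short rod still stands at side (423,245). The yellow look-alike now lies on the table at side (455,238), clear of everything. I carry the rod to the tower.

Call:
carry_out(increments=[0,3,-0.3,0,0,0,4,-0.3,0,0,0,5,-0.3,0,0,0,5,-0.2,0,0,0,5,-0.2,0,0])

```text
clock: 4.85
eef_pos: [0.5526, -0.0005, 0.301]
tool_rot: [0.707, 0.707, -0.0, -0.0]
ft_force: [1.1, 0.4, -1.4]
grip_width: 0.0148
grasp_force: 58.6
```

Call:
carry_out(increments=[0,5,0,0,0,0,5,0,0,0,0,3,0,0,0,0,1,0,0,0,0,0,0,0,0])

```text
clock: 5.48
eef_pos: [0.5529, 0.138, 0.301]
tool_rot: [0.707, 0.707, -0.0, 0.0]
ft_force: [-1.4, -0.7, -0.6]
grip_width: 0.0146
grasp_force: 58.6
```

```bash
cat >> t.py <<'E'
o=bot.get_obs(); print(o["clock"],o["ft_force"],o["eef_pos"],o["tool_rot"])
for n in ["scene","side","wrist"]:
    c=bot.camera(n)
    for d in bot.place_of(c,"tower")[:1]: print(n,"tower",round(d["p"],2),w(c,d["xyz"]).round(4))
E
python3 t.py over
```

```text
array([0.55287634, 0.13797136, 0.30096348]) 0.014646445364707264
scene 0.92 [0.552 0.135 0.171]
scene 0.84 [ 0.664 -0.231  0.004]
side 0.86 [ 0.665 -0.233  0.001]
5.775 [ 0.53222313  0.10479796 -1.66050069] [0.55312846 0.13686473 0.30141709] [ 7.07725274e-01  7.06487743e-01 -3.72461821e-06  7.44935642e-05]
scene tower 0.75 [ 0.5532  0.1391 -0.0035]
side tower 0.87 [ 0.5498  0.14   -0.0023]
wrist tower 0.83 [ 0.5504  0.1403 -0.001 ]
```

View pics/over_scene.png

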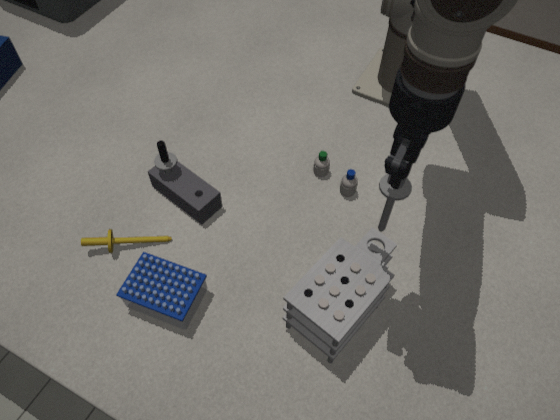

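The picture shows the rod hanging upright over the eye, with its tip at about (382,230) and the hole near (376,246). The offset is under 3 mm, so I correct it and lower.

Call:
carry_out(increments=[0,0.2,-0.1,1,0,0,0,0,1.5,0,0,0,0,1.5,0,0,0,0,1.5,0,0,0,0,1.5,0])

```text
clock: 6.7
eef_pos: [0.5518, 0.14, 0.2301]
tool_rot: [0.707, 0.707, -0.0, -0.0]
ft_force: [0.5, 0.4, -0.3]
grip_width: 0.0146
grasp_force: 58.6
```

```bash
python3 t.py mid; python3 - <<'E'
import cv2
a=cv2.imread("pics/mid_scene.png")[190:290,320:450]; b=cv2.imread("pics/mid_side.png")[60:220,180:320]
cv2.imwrite("pics/mid.png",cv2.hconcat([cv2.resize(a,(400,400)),cv2.resize(b,(400,400))]))
E
```

```text
array([0.55184752, 0.14001759, 0.23010766]) 0.014598972874464749
scene 0.96 [ 0.661 -0.231  0.003]
scene 0.83 [0.552 0.136 0.103]
scene short 0.83 [ 0.545 -0.308  0.006]
side 0.79 [ 0.663 -0.234  0.002]
side 0.71 [0.545 0.135 0.097]
7.0 [ 0.63644019  0.02347622 -1.38130654] [0.55246125 0.14009428 0.23197497] [7.07123926e-01 7.07089324e-01 5.69666520e-04 3.42915011e-04]
scene tower 0.57 [ 0.5542  0.1401 -0.0008]
side tower 0.81 [ 0.5491  0.1371 -0.0008]
wrist tower 0.96 [ 0.5543  0.1375 -0.    ]
```

View pics/mid.png

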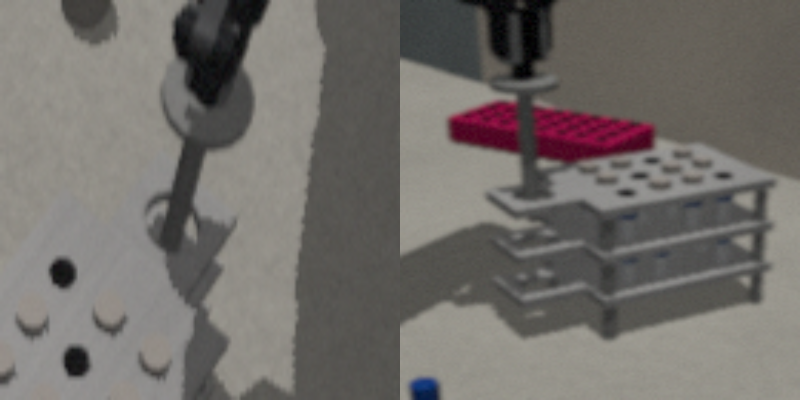

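The tip is in the top eye and enters the ring at scene (376,250) with no contact force. I continue down.

Call:
carry_out(increments=[0,0,0,0.8,0,0,0,0,1,0,0,0,0,1,0,0,0,0,1,0,0,0,0,0.7,0])

```text
clock: 7.92
eef_pos: [0.5516, 0.1399, 0.1852]
tool_rot: [0.707, 0.707, -0.0, -0.0]
ft_force: [0.4, 0.3, -1.4]
grip_width: 0.0141
grasp_force: 58.6
```

Call:
carry_out(increments=[0,0,0,0.8,0,0,0,0,0.8,0,0,0,0,0.8,0,0,0,0,0.8,0,0,0,0,0.4,0])

```text
clock: 8.55
eef_pos: [0.5517, 0.1399, 0.1496]
tool_rot: [0.707, 0.707, -0.0, -0.0]
ft_force: [-0.3, -1.0, -1.3]
grip_width: 0.0143
grasp_force: 58.6
```

Call:
carry_out(increments=[0,0,0,0.4,0,0,0,0,0.2,0,0,0,0,0.1,0,0,0,0,0,0,0,0,0,0,0])

```text
clock: 9.18
eef_pos: [0.5521, 0.14, 0.1435]
tool_rot: [0.707, 0.707, 0.0, 0.0]
ft_force: [-0.9, 0.2, -0.7]
grip_width: 0.0145
grasp_force: 58.6
```

Call:
carry_out(increments=[0,0,0,0.1,0,0,0,0,0.1,0,0,0,0,0,0,0,0,0,0,0,0,0,0,0,0])

```text
clock: 9.8
eef_pos: [0.5521, 0.14, 0.1415]
tool_rot: [0.707, 0.707, 0.0, 0.0]
ft_force: [-1.0, -0.2, 2.1]
grip_width: 0.0144
grasp_force: 59.1
```

Call:
carry_out(increments=[0,0,0,0.1,0,0,0,0,0,0,0,0,0,0,0,0,0,0,0,0,0,0,0,0,0])

```text
clock: 10.42
eef_pos: [0.5521, 0.14, 0.1415]
tool_rot: [0.707, 0.707, 0.0, 0.0]
ft_force: [-2.0, 0.0, 5.7]
grip_width: 0.0148
grasp_force: 59.5
```

Fz has risen to about 6 N, so the collar is seated. I release and retreat.

Call:
carry_out(increments=[2.5,0,0,0,0,4,0,0,0,0,5,0,0,0,0,5,0,0,0,0,5,0,0,0,0])

```text
clock: 11.05
eef_pos: [0.552, 0.14, 0.1402]
tool_rot: [0.707, 0.707, -0.0, -0.0]
ft_force: [-1.1, -0.9, -0.4]
grip_width: 0.0499
grasp_force: 0.0
```

Call:
carry_out(increments=[5,0,0,-1,0,5,0,0,-2,0,5,0,0,-3,0,5,0,0,-4,0,5,0,0,-2,0])

```text
clock: 11.68
eef_pos: [0.553, 0.1402, 0.2638]
tool_rot: [0.707, 0.707, 0.002, 0.001]
ft_force: [0.4, 0.4, 0.5]
grip_width: 0.0501
grasp_force: 0.0
```

Call:
carry_out(increments=[5,0,0,0,0,5,0,0,0,0,5,0,0,0,0,5,0,0,0,0,5,0,0,0,0])

```text
clock: 12.3
eef_pos: [0.5518, 0.1399, 0.2597]
tool_rot: [0.707, 0.707, -0.0, -0.0]
ft_force: [-0.4, -0.8, -0.9]
grip_width: 0.0499
grasp_force: 0.0
```

```bash
python3 t.py end; python3 - <<'E'
import cv2
a=cv2.imread("pics/end_scene.png")[190:290,320:450]; b=cv2.imread("pics/end_side.png")[60:300,180:450]
cv2.imwrite("pics/end.png",cv2.hconcat([cv2.resize(a,(400,400)),cv2.resize(b,(400,400))]))
E
```

```text
array([0.55178695, 0.139944  , 0.25973781]) 0.0499340990749544
scene 0.82 [ 0.66  -0.233  0.006]
scene short 0.74 [ 0.546 -0.311  0.006]
side 0.87 [ 0.665 -0.232  0.004]
side 0.56 [0.548 0.137 0.009]
12.6 [-0.44743247 -0.07381861 -0.34159505] [0.55203461 0.14001553 0.26034401] [7.07102867e-01 7.07110693e-01 4.65366186e-05 3.75021771e-05]
scene tower 0.86 [ 0.5545  0.1391 -0.0021]
side tower 0.97 [0.5497 0.1402 0.002 ]
wrist tower 0.56 [ 5.494e-01  1.392e-01 -5.000e-04]
```

View pics/end.png

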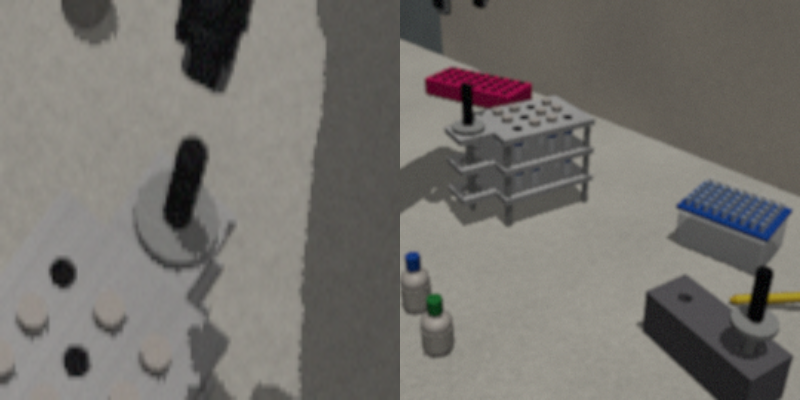

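The collar sits flat on the top eye at crop (178,215), the rod is upright with its tip at about 9 mm, the short rod is in its socket and the gripper is clear. I hand in.

```bash
python3 -c "
from workcell import bot
print(bot.job_done())"
```

```text
the job is handed in; nothing more can be done
None
```

The long rod now locks the tower, lowered under control with its collar flat on the top eye; it is released, the short rod still stands in the holder, and the job is handed in (no verdict was returned); the yellow look-alike fell over onto the table while I was gripping or lifting the rod, possibly brushed by a finger.

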